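# Hang the guard door back on the tube shaker

## Robot

A 6-joint arm with a two-finger parallel gripper is mounted at the origin on the work surface. World frame = base frame: x ahead of the robot, y to its left, z up, the work surface at z = 0. Lengths are in mm, angles in rad, forces in N, time in s.
With the tool pointing down it reaches from about 350 to 775 mm from the base axis. Payload 7.3 kg.
Tool frame: the origin (TCP) lies at the very end of the fingers, on their centre line; the grasp point (between the pads) lies 19 mm behind it; x points along the fingers, z is the direction in which the jaws open and shut, and the axes are right-handed (so a half turn about x gives the same grasp; the last joint's range is limited). The gripper opens to 92 mm and grips with 3 to 60 N. Pads are 19 mm wide; open, the fingers measure 130 mm over their backs; the gripper's body (75 mm by 190 mm) begins 47 mm behind the grasp point.
Start: joints at [1.073, 0.342, 1.524, -0, 1.275, -0.146], TCP at [180.895, 492.871, 226.741] pointing down, gripper open.
Joint ranges: [-2.53, 2.53], [-0.77, 2.02], [0.04, 2.7], [-1, 4.14], [0.28, 2.66], [-3.11, 3.11]. Speed limits (rad/s): [2.57, 2.57, 3.14, 3.14, 3.14, 3.14].

## Interface

Orientations are given as [roll, pitch, yaw] about the fixed x, y, z axes, in that order (R = Rz(yaw) Ry(pitch) Rx(roll)).
In Python, from plant import * gives the robot as it stands.
- The arm moves only by the tool carry_out, never from a script. Its argument "rows" is a list of rows, each a list of 4 numbers: the shift along the world's x, y, z in mm, then the turn about the world's z in degrees. In form: [[x, y, z, twist], ...]. A call has 1 to 20 rows; each row is the pose to reach, as a shift and turn from the pose measured when the call began; what a row does not reach only later rows make up. A row lasts 1/12 s, in which the tool goes at most 41.7 mm and 7.16 degrees, less where a joint would pass 70% of its speed; a pose out of reach is approached as far as the arm can. A call with a gripper value outside its range is refused whole. "hand" is the finger opening in mm, from 0 to 91.8, set as the call begins (left out, the last holds). The fingers move at their own pace and stop on an object; the grip force is fixed at half the most. Time passes only in rows, so rows that repeat a pose let the fingers close. It gives the time, the measured TCP pose, the force and the opening at its end, in the units of the state.
- get_obs(): the state, without advancing time (a new reading comes with each control period).
- capture(name): name is "side" or "top" or "wrist"; returns the picture (384x512x3 uint8, red, green, blue); there is no depth.
- camera_info(name): a dict with "camera_matrix" (3x3 intrinsics, pixels), "dist" ([k1, k2, p1, p2, k3] as OpenCV has them; the pictures are not rectified), "pose" (4x4, takes a point from camera to world coordinates); the wrist camera has in their place "mount" (4x4, takes a point from camera to tool coordinates, whose origin is the TCP and whose axes are the tool frame's). Camera axes: x right, y down, z forward; pixel columns grow to the right and rows downward; lengths in mm; the calibration is good to about 2 mm. A picture is of the moment at which its call begins: read the wrist's pose just before it. camera_info takes no time and is no camera call.
- close_job(): hands the job in, once; it reports no verdict.
The state is a dict: "time": time; "joint_positions": joint angles; "dq": joint speeds; "tau": joint torques, N m; "tool_pos": TCP position; "tcp_rot": TCP orientation; "contact_force": force on the tool from outside, world axes, zero at the start; "moment": the same for the moment, N m; "grip_width": finger opening in mm.
Only numpy, scipy, OpenCV 4.12 (cv2) and the standard library are available. Lean on these libraries where they do the work, as an engineer would, in place of code of your own. Each camera call takes 0.05 s, during which the arm holds its last target. There are 200 camera calls.

## Task

Hang the tube shaker's guard door back on its hinge: take the framed panel that has two hinge knuckles on one edge out of its stand, and lower both knuckles fully home onto the two upright pins of the shaker's hinge post. Leave the door hanging there upright, at any swing angle, and leave the plain panel without knuckles in its stand.

Things in the scene. Friction and masses are not known exactly. Their poses are not given: they have to be found in the camera images.
- door: Guard door: aluminium frame, clear window, 140 mm wide (y), 180 high (z), 12 thick (x), 0.35 kg. Origin: centre of the panel's underside. Two steel knuckles (upright tubes, bore 26, outside 36, 20 high) beyond its +y edge, axis at x 0, y +86; they span z 20-40 and 140-160. Grip the solid top rail (34 high) across x; centre of mass near y +5. Starts upright, +y to the robot's left within 30 deg.
- plain_panel: Spare panel, same frame, window, size, origin and axes, but no knuckles; stays in its stand. Which stand holds which panel varies. Both stands are alike: grey, fixed, 80 x 100 mm, 40 mm high, with a 17 mm wide slot along the panel's y; a panel's underside rests 12 mm above the table. Clutter between x 0.55 and 0.75, y -0.5 and 0, is under 60 mm high.
- lower_pin (a point): Root of the lower pin, where the lower knuckle rests, 50 mm above the table. Pin: steel, upright, 17 mm diameter, 22 long, upper 14 tapering to a 4 mm tip (a knuckle 10 mm off still finds it). On an arm of a dark post (170 high, 34 wide) at the front of a fixed blue shaker at the robot's left. -x points straight out of the shaker's front, z up. Post 45 mm, shaker 65 mm behind the axis (+x).
- upper_pin (a point): Root of the upper pin, like the lower one and 120 mm straight above it (170 above the table). Its arm (10 thick) covers the lower pin: bring the door in level from the side (-x), lower knuckle between the lower pin's tip (72 mm above the table) and the arm's underside (160), upper knuckle above the upper tip (192), then straight down. Home, the door's underside is 30 mm above the table.
Not all that is in view belongs to the job. What is shaped like the door but green is not meant.

How it is judged (in metres and radians):
At the end, for the whole second after the job is handed in: Both knuckles home: each pin's root within 10 mm of the knuckle's axis (door's x and y) and 8 mm of its lower end (z); door within 10 degrees of upright, at rest, any swing angle. The plain panel still stands in its stand (moved under 30 mm) (x of lower_pin in the frame of door between -0.01 and 0.01 m and y of lower_pin in the frame of door between 0.076 and 0.096 m and z of lower_pin in the frame of door between 0.012 and 0.028 m and x of upper_pin in the frame of door between -0.01 and 0.01 m and y of upper_pin in the frame of door between 0.076 and 0.096 m and z of upper_pin in the frame of door between 0.132 and 0.148 m and angle between door's own z axis and vertical below 0.175 rad and linear speed of door below 0.03 m/s and angular speed of door below 0.3 rad/s and distance of plain_panel from where it was at the start of the episode below 0.03 m); the robot touches nothing.
It fails at once if the plain panel is taken away or knocked over (moved more than 30 mm or tilted more than 20 degrees) (distance of plain_panel from where it was at the start of the episode above 0.03 m or angle between plain_panel's own z axis and vertical above 0.35 rad).
It also fails if it takes over 42 s, if anything falls off the work surface, if the arm or the gripper's body presses on something with over 40 N, if the wrist force passes 120 N, or if a joint passes its speed limit or range.

## Working session

There is one attempt and no reset: what is moved stays moved. The work goes in short steps, Python scripts to look and compute and a tool call to move; the robot and the scene stay as the last step left them, time stands still between calls to the robot, and variables do not carry over. Pictures are saved under pics/ and viewed, about 8 in all and at most 12, crops included, and the job is handed in when it is done.

Besides the shell and the picture viewer there is one more tool, called as name(argument=value, ...), one argument or row to a line, values as JSON. carry_out: Moves the arm, as the interface text tells. Its arguments: {"type":"object","properties":{"rows":{"type":"array"},"hand":{"type":"number"}},"required":["rows"]}

```bash
mkdir -p pics; ls; python3 - <<'E'
from plant import *
import cv2,numpy as np
np.set_printoptions(precision=3,suppress=True)
o=get_obs(); print(o['time'],o['tool_pos'],o['tcp_rot'],o['contact_force'],o['grip_width'])
for n in ('side','top'):
    i=camera_info(n); print(n,i)
    cv2.imwrite(f'pics/{n}0.png',capture(n)[:,:,::-1])
print(camera_info('wrist'))
a=cv2.imread('pics/side0.png');b=cv2.imread('pics/top0.png')
E
```

```text
pics
0.0 [180.695 492.496 226.043] [ 3.005  1.569 -2.059] [-0.075 -0.816  0.434] 91.85115866528116
side {'camera_matrix': array([[467.046,   0.   , 259.48 ],
       [  0.   , 467.046, 189.029],
       [  0.   ,   0.   ,   1.   ]]), 'dist': array([0.016, 0.   , 0.   , 0.   , 0.   ]), 'pose': array([[    0.991,    -0.069,     0.119,   405.846],
       [   -0.137,    -0.559,     0.817, -1136.136],
       [    0.01 ,    -0.826,    -0.564,   821.745],
       [    0.   ,     0.   ,     0.   ,     1.   ]])}
top {'camera_matrix': array([[442.88 ,   0.   , 261.569],
       [  0.   , 442.88 , 199.049],
       [  0.   ,   0.   ,   1.   ]]), 'dist': array([-0.106,  0.   ,  0.   ,  0.   ,  0.   ]), 'pose': array([[  -0.027,   -0.996,    0.08 ,  488.582],
       [  -1.   ,    0.027,   -0.004,  -97.601],
       [   0.002,   -0.08 ,   -0.997, 1083.84 ],
       [   0.   ,    0.   ,    0.   ,    1.   ]])}
{'camera_matrix': array([[265.056,   0.   , 258.101],
       [  0.   , 265.056, 187.431],
       [  0.   ,   0.   ,   1.   ]]), 'dist': array([-0.042,  0.   ,  0.   ,  0.   ,  0.   ]), 'mount': array([[   0.   ,   -0.266,    0.964, -158.141],
       [  -0.001,   -0.964,   -0.266,   70.467],
       [   1.   ,   -0.001,   -0.001,    0.52 ],
       [   0.   ,    0.   ,    0.   ,    1.   ]])}
```

View pics/side0.png

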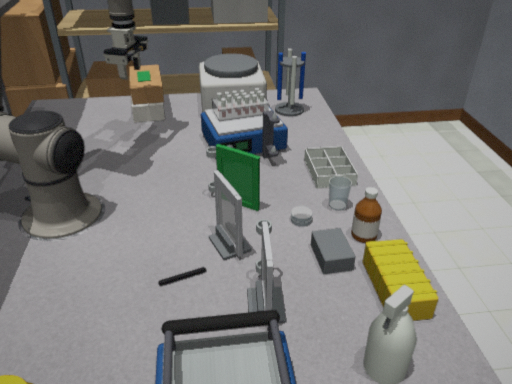

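View pics/top0.png

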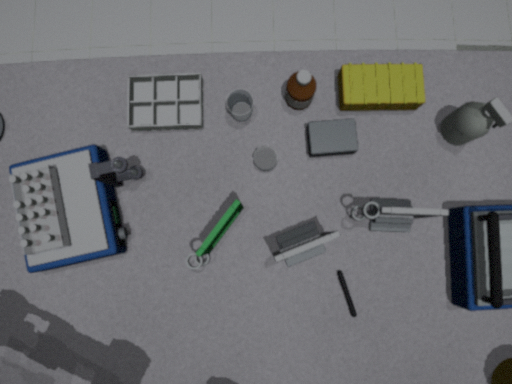

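The top view shows three door-shaped things. The white framed panel with knuckle rings at its left end is at (372–448, 211). The bare panel is at (275–338, 247). The green one with rings is at (195–240, 200–262) and is excluded by its colour. The first fits the door, since it is framed, not green and has knuckles on its +y end. I'll confirm this and the hinge post in enlarged crops.

```bash
python3 - <<'E'
import cv2,numpy as np
a=cv2.imread('pics/side0.png');b=cv2.imread('pics/top0.png')
def c(im,x,y,w,h):return cv2.resize(im[y:y+h,x:x+w],(400,300),interpolation=cv2.INTER_CUBIC)
cv2.imwrite('pics/crop1.png',np.vstack([np.hstack([c(b,340,170,120,90),c(b,70,130,80,60)]),np.hstack([c(a,200,210,160,120),c(a,195,100,112,84)])]))
E
```

```text
(no output)
```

View pics/crop1.png

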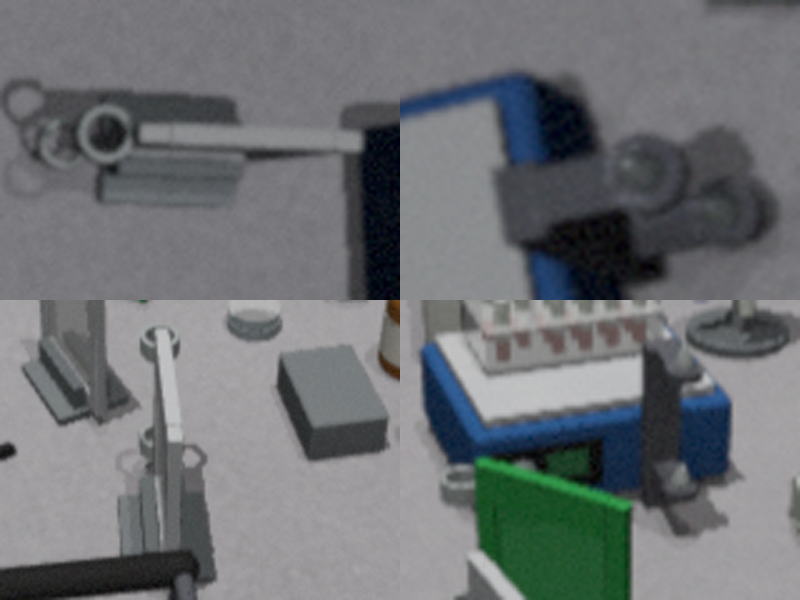

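The crops confirm the choice. The upper knuckle ring is at top px (371.5, 210.5) and the rail's far end at (448.6, 212). The hinge post's upper arm and pin are at (119, 164), with the lower at (136, 171.5).

```bash
cat > h.py <<'E'
from plant import *
import cv2,numpy as np
np.set_printoptions(precision=1,suppress=True)
def ray(n,px,T=None,i=None):
    i=i or camera_info(n); T=i['pose'] if T is None else T
    u=cv2.undistortPoints(np.array([[px]],float),i['camera_matrix'],np.array(i['dist']))[0,0]
    return T[:3,3],T[:3,:3]@np.array([u[0],u[1],1])
def pl(n,px,z,T=None):
    o,d=ray(n,px,T); return o+d*(z-o[2])/d[2]
def tri(p,q):
    (o1,d1),(o2,d2)=ray('top',p),ray('side',q)
    s=np.linalg.lstsq(np.c_[d1,-d2],o2-o1,rcond=None)[0]
    a,b=o1+s[0]*d1,o2+s[1]*d2
    return (a+b)/2,np.linalg.norm(a-b)
def wristT():
    from scipy.spatial.transform import Rotation as R
    o=get_obs(); T=np.eye(4); T[:3,:3]=R.from_euler('xyz',o['tcp_rot']).as_matrix(); T[:3,3]=o['tool_pos']
    return T@camera_info('wrist')['mount'],T
E
python3 - <<'E'
from h import *
P=lambda l,px,z:print(l,pl('top',px,z))
P('upper knuckle',(371.5,210.5),172);P('lower kn',(357.4,212.6),52)
P('rail near',(382.6,209.8),192);P('rail far',(448.6,212.2),192)
P('up tip',(117,162.4),192);P('up arm',(119.6,164),170);P('low disc',(136,171.6),50)
P('shaker front a',(97,147),90);P('front b',(125,250),90)
P('plain a',(275,261),192);P('plain b',(338,234),192)
P('green a',(199,253),180);P('green b',(240,202),180);P('green ring',(195,261),40)
print('side rail',pl('side',(265,223),192), pl('side',(264,227),172),pl('side',(270,107.8),192),pl('side',(272.6,144.8),72))
b=cv2.imread('pics/top0.png')
for n,lo,hi in(('green',(0,70,0),(0,0,0)),):
    hsv=cv2.cvtColor(b,cv2.COLOR_BGR2HSV);m=cv2.inRange(hsv,(50,120,50),(75,255,255));m[:,:150]=0
    print(cv2.minAreaRect(cv2.findNonZero(m)))
E
```

```text
upper knuckle [ 531.5 -329.   172. ]
lower kn [ 533.1 -325.8   52. ]
rail near [ 531.3 -346.9  192. ]
rail far [ 522.4 -485.4  192. ]
up tip [643.3 193.9 192. ]
up arm [643.5 195.5 170. ]
low disc [644.4 194.2  50. ]
shaker front a [698.6 274.8  90. ]
front b [460.9 209.1  90. ]
plain a [ 434.7 -125.   192. ]
plain b [ 485.  -253.6  192. ]
green a [454.   28.7 180. ]
green b [555.8 -57.2 180. ]
green ring [430.2  58.1  40. ]
side rail [ 532.3 -353.3  192. ] [ 532.1 -342.2  172. ] [635.3 231.3 192. ] [642.3 203.   72. ]
((219.58001708984375, 229.05999755859375), (10.19999885559082, 67.39998626708984), 36.869895935058594)
```

```bash
python3 - <<'E'
from h import *
C,T=wristT(); print('tool z dir',T[:3,2],np.degrees(np.arctan2(T[1,2],T[0,2])),'cam',C[:3,3])
for l,px,z in(('bottle base',(298,104),0),('beaker',(240,112),0),('box far edge',(452,250),0),('box edge',(452,250),60)):print(l,pl('top',px,z))
E
```

```text
tool z dir [ 0.3  0.9 -0. ] 69.84544361184291 cam [114.9 517.5 384.3]
bottle base [ 812.2 -200.2    0. ]
beaker [795.2 -54.1   0. ]
box far edge [ 435.3 -572.7    0. ]
box edge [ 438.3 -546.4   60. ]
```

carry_out(
  rows=[
    [0, 0, 40, 0],
    [0, 0, 80, 0],
    [20, -20, 104, -5],
    [45, -55, 104, -10],
    [70, -90, 104, -15],
    [95, -125, 104, -20],
    [120, -160, 104, -25],
    [145, -195, 104, -30],
    [170, -230, 104, -35],
    [195, -265, 104, -40],
    [220, -300, 104, -45],
    [245, -335, 104, -50],
    [270, -370, 104, -55],
    [285, -405, 104, -60],
    [295, -445, 104, -65],
    [305, -485, 104, -70],
    [310, -525, 104, -73],
    [315, -560, 104, -73],
    [320, -600, 104, -73],
    [320, -600, 104, -73],
  ],
  hand=91,
)

```text
time: 1.77
tool_pos: [500.9, -114.1, 328.9]
tcp_rot: [-2.493, 1.567, -2.554]
contact_force: [-0.5, 0.5, 0.9]
grip_width: 91.1
```

carry_out(
  rows=[
    [3, -40, 0, 0],
    [6, -80, 0, 0],
    [10, -120, 0, 0],
    [14, -160, 0, 0],
    [18, -200, -5, 0],
    [22, -240, -15, 0],
    [26, -270, -25, 0],
    [26, -296, -30, 0],
    [26, -296, -30, 0],
    [26, -296, -30, 0],
  ],
)

```text
time: 2.6
tool_pos: [526.4, -410.7, 296.9]
tcp_rot: [3.126, 1.566, 3.062]
contact_force: [-0.4, 0.5, 0.1]
grip_width: 91.1
```

```bash
python3 - <<'E'
from h import *
C,T=wristT(); cv2.imwrite('pics/w1.png',capture('wrist')[:,:,::-1]); np.save('w1.npy',C)
print(get_obs()['time'],T[:3,3],np.degrees(np.arctan2(T[1,2],T[0,2])))
E
```

```text
2.65 [ 526.4 -410.7  296.9] -3.6425865577836576
```

View pics/w1.png

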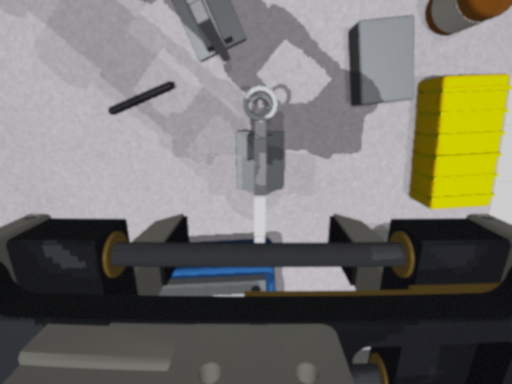

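The wrist view shows the upper knuckle ring at (261, 103) and the white rail running down at columns 254–266, between the fingers. I'll check the offset numerically.

```bash
python3 - <<'E'
from h import *
C=np.load('w1.npy'); im=cv2.cvtColor(cv2.imread('pics/w1.png'),cv2.COLOR_BGR2GRAY)
print('knuckle',pl('wrist',(261,103),172,C))
for r in (200,210,220,230):
    x=np.where(im[r,235:285]>205)[0]+235
    if len(x): print(r,x.min(),x.max(),pl('wrist',(x.mean(),r),192,C))
E
```

```text
knuckle [ 535.1 -328.   172. ]
200 256 263 [ 527.5 -425.3  192. ]
210 256 263 [ 526.8 -436.4  192. ]
220 256 263 [ 526.  -447.7  192. ]
230 255 263 [ 524.8 -459.3  192. ]
```

carry_out(
  rows=[
    [1.5, 0, -35, -0.7],
    [1.5, 0, -70, -0.7],
    [1.5, 0, -105, -0.7],
    [1.5, 0, -130, -0.7],
    [1.5, 0, -141, -0.7],
    [1.5, 0, -141, -0.7],
  ],
)

```text
time: 3.15
tool_pos: [528.0, -407.4, 155.0]
tcp_rot: [2.819, 1.563, 2.746]
contact_force: [-0.9, 0.2, 0.3]
grip_width: 90.9
```

carry_out(
  rows=[
    [0, 0, 0, 0],
    [0, 0, 0, 0],
    [0, 0, 0, 0],
    [0, 0, 0, 0],
    [0, 0, 0, 0],
    [0, 0, 0, 0],
    [0, 0, 0, 0],
    [0, 0, 0, 0],
  ],
  hand=0,
)

```text
time: 3.82
tool_pos: [527.9, -407.5, 155.2]
tcp_rot: [2.823, 1.563, 2.75]
contact_force: [0.4, -0.5, -0.4]
grip_width: 42.4
```

carry_out(
  rows=[
    [0, 0, 0, 0],
    [0, 0, 0, 0],
    [0, 0, 0, 0],
    [0, 0, 0, 0],
    [0, 0, 0, 0],
    [0, 0, 0, 0],
    [0, 0, 0, 0],
    [0, 0, 0, 0],
  ],
)

```text
time: 4.48
tool_pos: [528.0, -407.5, 155.1]
tcp_rot: [2.826, 1.563, 2.753]
contact_force: [0.0, 0.2, -1.0]
grip_width: 11.4
```

carry_out(
  rows=[
    [0, 0, 5, 0],
    [0, 0, 15, 0],
    [0, 0, 30, 0],
    [0, 0, 45, 0],
    [0, 0, 60, 0],
    [0, 0, 75, 0],
    [0, 0, 90, 0],
    [0, 0, 100, 0],
    [0, 0, 100, 0],
    [0, 0, 100, 0],
  ],
)

```text
time: 5.32
tool_pos: [528.0, -407.5, 255.5]
tcp_rot: [2.875, 1.564, 2.802]
contact_force: [-0.8, 0.6, -3.2]
grip_width: 11.7
```

carry_out(
  rows=[
    [10, 10, 0, 0],
    [28, 28, 0, 0],
    [48, 48, 0, 1],
    [68, 68, 0, 3],
    [88, 92, 0, 5],
    [108, 120, 0, 7],
    [125, 150, 0, 9],
    [138, 180, 0, 11],
    [148, 210, 0, 13],
    [154, 240, 0, 15],
    [158, 270, 0, 17],
    [158, 300, 0, 18],
    [158, 330, 0, 19],
    [158, 360, 0, 19.8],
    [158, 390, 0, 19.8],
    [158, 415, 0, 19.8],
    [158, 435, -10, 19.8],
    [158, 445, -20, 19.8],
    [158, 448, -27, 19.8],
    [158, 448, -27, 19.8],
  ],
)

```text
time: 6.98
tool_pos: [684.8, 41.1, 225.1]
tcp_rot: [2.873, 1.558, -3.137]
contact_force: [-0.7, -0.7, -4.5]
grip_width: 11.9
```

```bash
python3 - <<'E'
from h import *
C,T=wristT(); np.save('w2.npy',C); o=get_obs()
w,t,s=[capture(n)[:,:,::-1] for n in('wrist','top','side')]
for n,i in zip('wts',(w,t,s)): cv2.imwrite(f'pics/{n}2.png',i)
r=lambda i:cv2.resize(i,(400,300),interpolation=cv2.INTER_CUBIC)
cv2.imwrite('pics/m2.png',np.vstack([np.hstack([r(w),r(w[0:180,140:380])]),np.hstack([r(t[120:240,80:240]),r(s[80:200,200:360])])]))
print(o['time'],o['tool_pos'],o['contact_force'],np.degrees(np.arctan2(T[1,2],T[0,2])),T[:3,0])
E
```

```text
6.9833 [684.8  41.1 225.1] [-0.7 -0.7 -4.5] 15.683491897283545 [-0. -0. -1.]
```

View pics/m2.png

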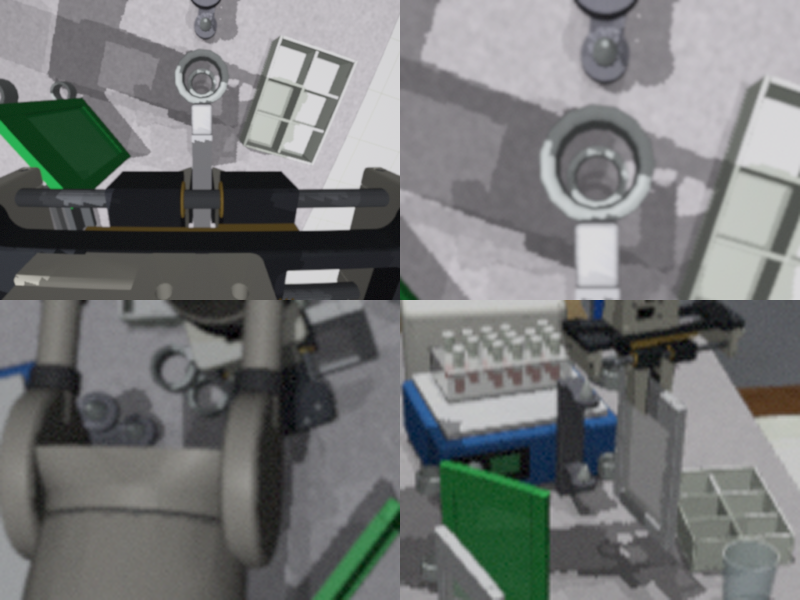

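The wrist crop shows the held upper knuckle at wrist px (257.6, 98), the lower knuckle nested inside it, and the lower pin's tip at (263, 29). The panel looks upright.

```bash
python3 - <<'E'
from h import *
C=np.load('w2.npy'); T=get_obs()['tool_pos']
u=T[2]-143
print('upper kn',pl('wrist',(257.6,97.5),u+160,C),'lower kn top',pl('wrist',(140+198/1.667,180/1.667),u+40,C))
print('low tip',pl('wrist',(263.2,28.8),72,C),'low base',pl('wrist',(140+205/1.667,55/1.667),50,C))
tp=lambda x,y:(80+x*.4,120+y*.4)
print('top: upkn',pl('top',tp(176,369-300),u+160),'lowkn',pl('top',tp(210,396-300),u+40))
print('top pins',pl('top',tp(98,412-300),170),pl('top',tp(95,409-300),192),pl('top',tp(136,431-300),50),pl('top',tp(134,428-300),72))
E
```

```text
upper kn [664.5 118.  245.4] lower kn top [664.4 116.  125.4]
low tip [646.  196.8  72. ] low base [645.4 198.7  50. ]
top: upkn [660.9 110.8 245.4] lowkn [660.5 110.4 125.4]
top pins [641.9 196.3 170. ] [640.7 191.8 192. ] [642.6 198.   50. ] [642.2 193.6  72. ]
```

carry_out(
  rows=[
    [-2, 8, 0, 0],
    [-5, 20, 0, 0],
    [-8, 33, 0, 0],
    [-11, 45, 0, 0],
    [-12, 50, 0, 0],
    [-12, 50, 0, 0],
    [-12, 50, 0, 0],
  ],
)

```text
time: 7.72
tool_pos: [674.1, 89.7, 228.5]
tcp_rot: [3.005, 1.564, -3.006]
contact_force: [0.3, -0.2, -2.9]
grip_width: 11.8
```

```bash
python3 - <<'E'
from h import *
C,T=wristT(); np.save('w3.npy',C); o=get_obs()
w,t,s=[capture(n)[:,:,::-1] for n in('wrist','top','side')]
for n,i in zip('wts',(w,t,s)): cv2.imwrite(f'pics/{n}3.png',i)
r=lambda i:cv2.resize(i,(400,300),interpolation=cv2.INTER_CUBIC)
cv2.imwrite('pics/m3.png',np.vstack([np.hstack([r(w[0:150,160:360]),r(w[60:135,210:310])]),np.hstack([r(t[120:195,90:190]),r(s[80:170,220:340])])]))
print(o['time'],o['tool_pos'],o['contact_force'],np.degrees(np.arctan2(T[1,2],T[0,2])))
E
```

```text
7.7167 [674.1  89.7 228.5] [ 0.3 -0.2 -2.9] 15.603402445748333
```

View pics/m3.png

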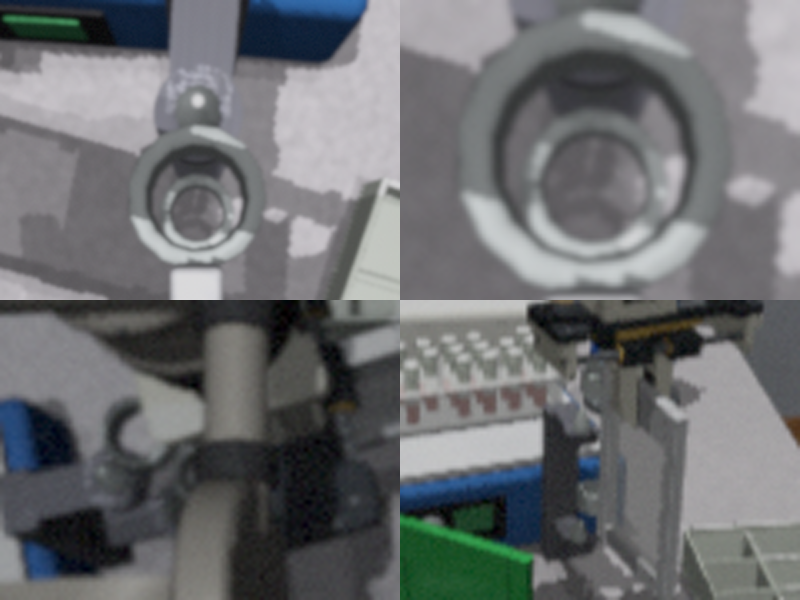

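```bash
python3 - <<'E'
from h import *
C=np.load('w3.npy'); T=get_obs()['tool_pos']; u=T[2]-143
k=pl('wrist',(258.7,98.3),u+160,C); l=pl('wrist',(258.7,106),u+40,C)
p=pl('wrist',(259,50.5),192,C); print(u,k,l,p,p-k)
print([pl('wrist',(160+199/2,104/2),z,C) for z in(170,)])
E
```

```text
85.33264697580802 [654.3 166.5 245.3] [653.7 166.2 125.3] [645.1 199.3 192. ] [ -9.2  32.7 -53.3]
[array([644.4, 202.9, 170. ])]
```

carry_out(
  rows=[
    [-2, 7, 0, 0],
    [-5, 17, 0, 0],
    [-7, 26, 0, 0],
    [-9, 32, 0, 0],
    [-9, 32, -8, 0],
    [-9, 32, -16, 0],
    [-9, 32, -22, 0],
    [-9, 32, -22, 0],
    [-9, 32, -22, 0],
  ],
)

```text
time: 8.62
tool_pos: [664.9, 120.2, 205.2]
tcp_rot: [2.965, 1.562, -3.048]
contact_force: [0.1, -0.1, -3.2]
grip_width: 11.8
```

```bash
python3 - <<'E'
from h import *
C,T=wristT(); np.save('w4.npy',C); o=get_obs()
w,s=[capture(n)[:,:,::-1] for n in('wrist','side')]
r=lambda i:cv2.resize(i,(400,300),interpolation=cv2.INTER_CUBIC)
cv2.imwrite('pics/m4.png',np.hstack([r(w[60:135,210:310]),r(s[90:165,230:330])]))
print(o['time'],o['tool_pos'],o['contact_force'],np.degrees(np.arctan2(T[1,2],T[0,2])))
E
```

```text
8.6167 [664.9 120.2 205.2] [ 0.1 -0.1 -3.2] 15.481158278061494
```

View pics/m4.png

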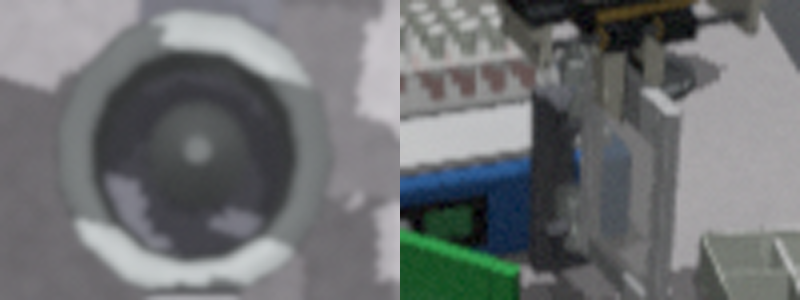

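The pin's tip at wrist px (259.5, 97) sits almost on the bore's centre, with about 2.5 mm more +y needed. I'll lower it.

carry_out(
  rows=[
    [0.5, 2.5, -3, 0],
    [0.5, 2.5, -7, 0],
    [0.5, 2.5, -11, 0],
    [0.5, 2.5, -15, 0],
    [0.5, 2.5, -19, 0],
    [0.5, 2.5, -23, 0],
    [0.5, 2.5, -26, 0],
    [0.5, 2.5, -28, 0],
    [0.5, 2.5, -29, 0],
    [0.5, 2.5, -29, 0],
  ],
)

```text
time: 9.55
tool_pos: [665.9, 122.6, 177.1]
tcp_rot: [3.0, 1.563, -3.013]
contact_force: [0.1, -1.3, -4.9]
grip_width: 12.2
```

carry_out(
  rows=[
    [0, 0, -1, 0],
    [0, 0, -2, 0],
    [0, 0, -3, 0],
    [0, 0, -3.5, 0],
    [0, 0, -3.5, 0],
    [0, 0, -3.5, 0],
  ],
)

```text
time: 10.05
tool_pos: [666.0, 122.6, 173.5]
tcp_rot: [3.011, 1.564, -3.002]
contact_force: [0.2, -1.6, -1.9]
grip_width: 11.9
```

carry_out(
  rows=[
    [0, 0, -0.5, 0],
    [0, 0, -1, 0],
    [0, 0, -1.5, 0],
    [0, 0, -2, 0],
    [0, 0, -2, 0],
    [0, 0, -2, 0],
  ],
)

```text
time: 10.55
tool_pos: [666.3, 122.5, 173.2]
tcp_rot: [3.023, 1.565, -2.99]
contact_force: [-0.5, -2.5, 5.4]
grip_width: 11.9
```

The upward force and the height (TCP 173) match the knuckles being seated. I'll release and rise.

carry_out(
  rows=[
    [0, 0, 0, 0],
    [0, 0, 0, 0],
    [0, 0, 0, 0],
    [0, 0, 0, 0],
    [0, 0, 0, 0],
    [0, 0, 0, 0],
    [0, 0, 0, 0],
    [0, 0, 0, 0],
  ],
  hand=50,
)

```text
time: 11.22
tool_pos: [666.2, 122.6, 173.0]
tcp_rot: [3.012, 1.565, -3.001]
contact_force: [1.0, -0.0, -0.3]
grip_width: 49.7
```

carry_out(
  rows=[
    [0, 0, 10, 0],
    [0, 0, 25, 0],
    [0, 0, 45, 0],
    [0, 0, 70, 0],
    [0, 0, 100, 0],
    [0, 0, 100, 0],
    [0, 0, 100, 0],
    [0, 0, 100, 0],
  ],
)

```text
time: 11.88
tool_pos: [666.1, 122.6, 273.1]
tcp_rot: [3.013, 1.565, -3.0]
contact_force: [-0.5, 0.1, -0.4]
grip_width: 50.2
```

```bash
python3 - <<'E'
from h import *
C,T=wristT(); np.save('w5.npy',C); o=get_obs()
w,t,s=[capture(n)[:,:,::-1] for n in('wrist','top','side')]
for n,i in zip('wts',(w,t,s)): cv2.imwrite(f'pics/{n}5.png',i)
r=lambda i:cv2.resize(i,(400,300),interpolation=cv2.INTER_CUBIC)
cv2.imwrite('pics/m5.png',np.vstack([np.hstack([r(w),r(w[20:140,170:330])]),np.hstack([r(t),r(s[80:185,200:340])])]))
print(o['time'],o['tool_pos'],o['contact_force'],o['grip_width'])
E
```

```text
11.8833 [666.1 122.6 273.1] [-0.5  0.1 -0.4] 50.23464521631875
```

View pics/m5.png

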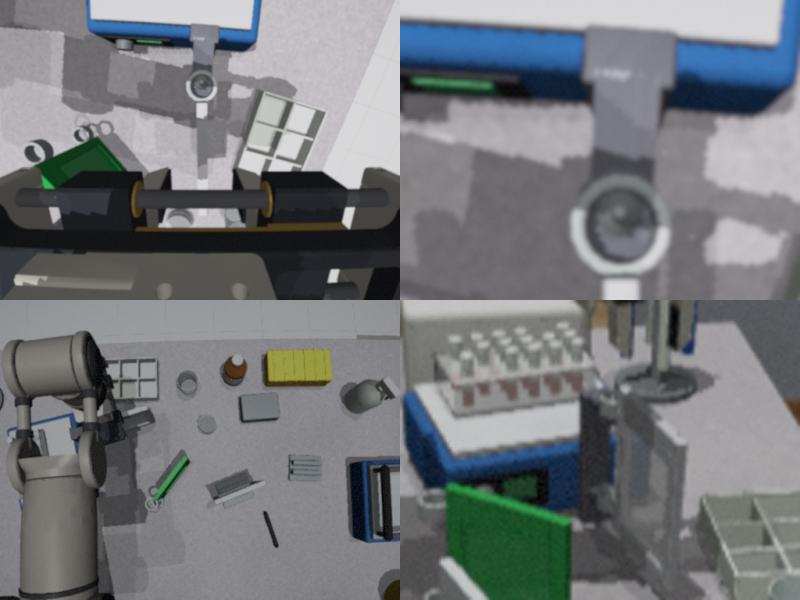

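The final views show the door hanging upright at the post, with the pin tip inside the upper knuckle ring at wrist px (258, 110). The plain panel is unmoved at top px (302, 247), and the gripper is clear above.

```bash
python3 -c "
from plant import *
print(close_job())"
```

```text
the job is handed in; nothing more can be done
None
```

The guard door is hanging on the hinge post with both knuckles lowered onto their pins, and I handed the job in at about 12 s of the 42 s allowed.

I took the knuckled, non-green door out of its stand by the top rail and brought it in from the front of the shaker at about 15° yaw. I centred it over the pins with the wrist camera, lowered it, released it and raised the gripper clear.

**Last checks:**
- **Seating:** contact came at TCP z 173 mm, the height expected for the door's underside at 30 mm. The force went from carrying about 3 N of door weight to about 5 N upward. After release it fell to about zero.
- **Final pictures:** the upper pin is inside its knuckle and the door is upright. The plain panel looks unmoved in its stand, and the gripper is about 100 mm above its release height.

**Weaker points:**
- **Lower knuckle:** I did not see it at home directly. I inferred that it is seated from the height and force.
- **Camera disagreement:** with the door held just short of the hinge, the top camera put the upper knuckle about 7 mm off in y from the wrist camera. I followed the wrist camera, and its closer view then called for only a 2.5 mm correction.

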